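Run a jig knob down its thread gauge and sort it

ROBOT

A 7-joint arm with a two-finger parallel gripper is mounted at the origin on the work surface. World frame = base frame: x ahead of the robot, y to its left, z up, the work surface at z = 0. Lengths are in mm, angles in rad, forces in N, time in s.
With the tool pointing down it reaches from about 400 to 875 mm from the base axis. Payload 4.4 kg.
Tool frame: the origin (TCP) lies between the finger pads; the fingertips stand 22 mm ahead of it and the grasp point (between the pads) lies 3 mm ahead of it; z points along the fingers, y is the line along which they close (so a half turn about z gives the same grasp; the last joint's range is limited). The gripper opens to 85 mm and grips with 20 to 120 N. Pads are 22 mm wide; open, the fingers measure 114 mm over their backs; the gripper's body (76 mm by 85 mm) begins 54 mm behind the grasp point. The pads swing forward as they close: fully open they stand 13 mm farther back than shut.
Start: joints at [-1.215, 0.628, 0.038, 1.517, -0.027, 0.996, -0.02], TCP at [266.091, 593.054, 253.313] pointing down, gripper open.
Joint ranges: [-3.06, 3.06], [-0.37, 2.12], [-1.25, 1.32], [0.18, 2.47], [-1.1, 4.24], [0.23, 1.98], [-2.94, 2.94]. Speed limits (rad/s): [2.57, 2.57, 3.14, 3.14, 3.14, 3.14, 3.14].

INTERFACE

Orientations are given as [roll, pitch, yaw] about the fixed x, y, z axes, in that order (R = Rz(yaw) Ry(pitch) Rx(roll)).
In Python, from cell import ctrl gives the robot as it stands.
- The arm moves only by the tool step_arm, never from a script. Its argument "plan" is a list of rows, each an object of numbers: "dx", "dy", "dz": the shift along the tool's x, y, z scaled (see below); "ax", "ay", "az": the turn, a rotation vector about the tool's x, y, z scaled (see below); "gripper": the opening, from 0 (shut) to 1 (fully open). A call has 1 to 20 rows; each row shifts and turns the commanded pose from where the row before left it, along the tool's axes as they then stand; what a row does not reach is not made up. The controller multiplies each number of a shift by 0.3 m and each number of a turn by 90 degrees. A row lasts 1/8 s, in which the tool goes at most 62.5 mm and 10.7 degrees, less where a joint would pass 70% of its speed; a pose out of reach is approached as far as the arm can. A call with a number of a shift or a turn outside -1 to 1 is refused whole. A call with a gripper value outside its range is refused whole. The fingers move at their own pace and stop on an object; the grip force is fixed at half the most. Time passes only in rows, so rows that do not move let the fingers close. It gives the time, the measured TCP pose, the force, the opening and the grip force at its end, in the units of the state.
- ctrl.read_state(): the state, without advancing time (a new reading comes with each control period).
- ctrl.get_image(name): name is "side" or "top"; returns a dict with "color" (384x512x3 uint8, red, green, blue), "range_z" (384x512 float32, mm along the optical axis (not along the pixel's ray), 0 where there is no reading), "fx", "fy", "cx", "cy" (pixels), "T" (4x4, takes a point from camera to world coordinates). Camera axes: x right, y down, z forward; pixel columns grow to the right and rows downward; lengths in mm; the calibration is good to about 2 mm. A picture is of the moment at which its call begins.
- ctrl.finish_job(): hands the job in; it is judged then, once.
The state is a dict: "clock": time; "qpos": joint angles; "qd": joint speeds; "tau": joint torques, N m; "eef_pos": TCP position; "tool_rot": TCP orientation; "force": force on the tool from outside, world axes, zero at the start; "torque": the same for the moment, N m; "width": finger opening in mm; "gripper_force": force on a finger pad.
Only numpy, scipy, OpenCV 4.12 (cv2) and the standard library are available. Lean on these libraries where they do the work, as an engineer would, in place of code of your own. Each camera call takes 0.05 s, during which the arm holds its last target. There are 200 camera calls.

TASK

In the yellow-framed test nest stands a threaded gauge with a black paddle knob started on it. Screw that knob clockwise as far as it will go, then lift knob and gauge out together and stand them upright in the green tray if the knob went fully home, or in the red tray if it stopped short. Leave the piece in the waiting nest and the other things on the bench where they are.

Things in the scene. Friction and masses are not known exactly. Their poses are not given: they have to be found in the camera images.
- test_nest (a point): Centre of the floor of the yellow-framed test nest, a 53 mm square pocket 12 mm deep on a fixed plywood stand (100 x 235 mm, 24 mm high, nest floor 12 mm above the table). It keeps the foot from turning. x, y along the nest's sides, z up.
- waiting_nest (a point): Centre of the floor of the bare wood waiting nest, of the same size, on the same stand, 130 mm from the test nest (towards its -y).
- gauge_p_grip (a point): On the axis of the black paddle knob of one of two gauges that look alike, 14.5 mm below its top; x along the paddle, z up, turning with it. Paddle 50 mm long, 16 mm thick, 40 mm high, white line on top: grip it across its thickness; below it a round skirt 28 mm across, 5 mm thick. 55.5 mm above the foot's underside at angle 0, sinking 3.8 mm per rad of turn to 50.5 mm when home.
- gauge_q_grip (a point): On the axis of the black paddle knob of the other of two gauges that look alike, 14.5 mm below its top; x along the paddle, z up, turning with it. Paddle 50 mm long, 16 mm thick, 40 mm high, white line on top: grip it across its thickness; below it a round skirt 28 mm across, 5 mm thick. 55.5 mm above the foot's underside at angle 0, sinking 3.8 mm per rad of turn to 50.5 mm when home.
- gauge_p_foot (a point): Centre of the underside of gauge p's square steel foot (50 x 50 x 20 mm; 0.31 kg with knob, give or take 20 %); x, y along its sides, z up. In a nest its top stands 8 mm above the rim. The knob never comes off its stud, so the piece can be lifted by it. An orange collar shows under a knob that is not home.
- gauge_q_foot (a point): Centre of the underside of gauge q's square steel foot (50 x 50 x 20 mm; 0.31 kg with knob, give or take 20 %); x, y along its sides, z up. In a nest its top stands 8 mm above the rim. The knob never comes off its stud, so the piece can be lifted by it. An orange collar shows under a knob that is not home.
- gauge_p_turn (a joint): Angle of gauge p's knob (rad), growing clockwise seen from above; at 0 the paddle lies along the foot's x axis (white marks), at 1.3 it is fully home (green marks, skirt down on the foot). Starts at 0 to 0.2, turns lightly (0.2 N m). One of the two knobs, not told which, has a bad thread and stops dead at about 0.6; the other goes home.
- gauge_q_turn (a joint): Angle of gauge q's knob (rad), growing clockwise seen from above; at 0 the paddle lies along the foot's x axis (white marks), at 1.3 it is fully home (green marks, skirt down on the foot). Starts at 0 to 0.2, turns lightly (0.2 N m). One of the two knobs, not told which, has a bad thread and stops dead at about 0.6; the other goes home.
- green_tray: Green open tray fixed to the bench, for sound knobs: 140 x 140 mm, 30 mm high, walls 4 mm, floor about 4 mm; origin at the centre of its underside, axes along its sides.
- red_tray: Red open tray fixed to the bench, for bad knobs; same size and axes as the green one.
- caster: Bystander: black rubber-tyred caster bolted on a wood pad 110 x 100 mm, 120 mm high; origin under its centre.
- screw_tub: Bystander: clear tub of screws with a white lid and blue clips, 140 x 174 mm, 119 mm high; origin under its centre.
- hammer: Bystander: hammer lying on the bench, about 260 mm long; origin under its middle.
- gauge_p: The whole gauge p with its knob; origin as point gauge_p_foot.
- gauge_q: The whole gauge q with its knob; origin as point gauge_q_foot.

How it is judged:
By the outcome, as a careful person would: the job done as asked, in the order asked, and still so for the second after the job is handed in, with the robot touching nothing.
It also fails if it takes over 40 s, if anything falls off the work surface, if the arm or the gripper's body presses on something with over 40 N, if the wrist force passes 120 N, or if a joint passes its speed limit or range.

## Working session

There is one attempt and no reset: what is moved stays moved. The work goes in short steps, Python scripts to look and compute and a tool call to move; the robot and the scene stay as the last step left them, time stands still between calls to the robot, and variables do not carry over. Pictures are saved under pics/ and viewed, at most 10 in all, crops included, and the job is handed in when it is done.

Besides the shell and the picture viewer there is one more tool, called after "Emit:" in YAML: its name, and indented under it one key for each argument. step_arm: Moves the arm, as the interface text tells. Shifts and turns lie within -1 to 1; 1 stands for 0.3 m of shift or 90 degrees of turn. Its arguments: {"type":"object","properties":{"plan":{"type":"array"}},"required":["plan"]}

```bash
mkdir -p pics; ls; cat > h.py <<'E'
import numpy as np, cv2
from cell import ctrl
def px2w(im,u,v,z):
    T=im["T"]; d=T[:3,:3]@np.array([(u-im["cx"])/im["fx"],(v-im["cy"])/im["fy"],1.]); o=T[:3,3]
    return o+d*(z-o[2])/d[2]
def w2px(im,p):
    T=im["T"]; c=T[:3,:3].T@(np.asarray(p,float)-T[:3,3]); return im["fx"]*c[0]/c[2]+im["cx"],im["fy"]*c[1]/c[2]+im["cy"]
def cloud(im):
    z=im["range_z"].astype(float); v,u=np.indices(z.shape)
    P=np.stack([(u-im["cx"])/im["fx"]*z,(v-im["cy"])/im["fy"]*z,z],-1)@im["T"][:3,:3].T+im["T"][:3,3]
    P[z==0]=np.nan; return P
def save(im,n): cv2.imwrite(n,im["color"][:,:,::-1])
E
python3 - <<'E'
from h import *
t=ctrl.get_image("top"); s=ctrl.get_image("side")
out=np.vstack([t["color"],s["color"]])
save(t,"pics/t0.png"); save(s,"pics/s0.png")
np.savez("im0.npz",**{"t_"+k:v for k,v in t.items()},**{"s_"+k:v for k,v in s.items()})
for i in(t,s): print(i["fx"],i["T"].round(3).tolist())
print(ctrl.read_state())
E
```

```text
pics
439.06494327203694 [[0.021, -0.982, 0.186, 324.887], [-1.0, -0.022, -0.003, 35.524], [0.007, -0.186, -0.983, 1334.879], [0.0, 0.0, 0.0, 1.0]]
498.835908313652 [[0.689, -0.415, 0.594, -197.424], [-0.725, -0.397, 0.563, -718.377], [0.002, -0.819, -0.574, 851.431], [0.0, 0.0, 0.0, 1.0]]
{'clock': 0.1, 'qpos': array([-1.21482118,  0.62923877,  0.03846396,  1.51824767, -0.02700431,
        0.99631207, -0.01997364]), 'qd': array([-6.93294464e-05, -1.78496324e-03,  2.50617591e-03, -1.87066179e-03,
       -2.16319211e-03,  4.07831989e-04, -8.05251762e-06]), 'tau': array([ 2.49653807e-03, -5.64534760e+01,  1.23028904e+00, -1.93975514e+01,
        1.12956448e-02,  5.41889953e-03, -1.39068213e-06]), 'eef_pos': array([265.86712309, 592.57593475, 252.49750392]), 'tool_rot': array([-3.13990541e+00,  2.34643374e-05,  2.71982646e+00]), 'force': array([ 0.12852901, -0.34511054, -0.06859411]), 'torque': array([ 0.02817052,  0.0288928 , -0.00249442]), 'gripper_force': 0.0, 'width': 85.44651847411043}
```

View pics/t0.png

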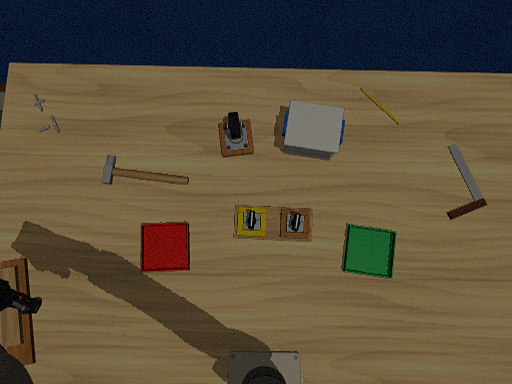

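View pics/s0.png

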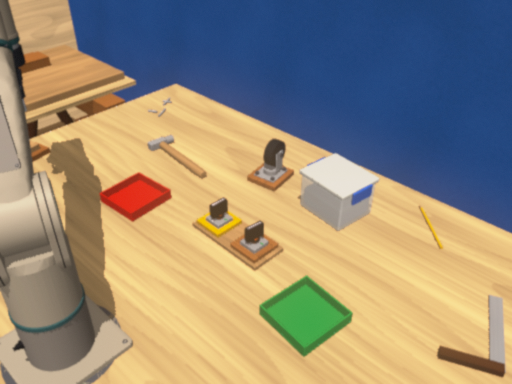

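Top view: yellow nest at (252,221), waiting nest (295,223), red tray (165,247), green tray (370,251). The side view shows both knobs standing upright.

```bash
python3 - <<'E'
from h import *
d=np.load("im0.npz"); t={k[2:]:d[k] for k in d if k[:2]=="t_"}; s={k[2:]:d[k] for k in d if k[:2]=="s_"}
def rect(im,m,z,name):
    n,l,st,_=cv2.connectedComponentsWithStats(m.astype(np.uint8)); i=1+np.argmax(st[1:,4])
    c=cv2.findContours((l==i).astype(np.uint8),0,2)[0][0].reshape(-1,2)
    w=np.array([px2w(im,u,v,z)[:2] for u,v in c],np.float32); print(name,st[i,4],cv2.minAreaRect(w))
for n,im in(("t",t),("s",s)):
    h=cv2.cvtColor(im["color"],cv2.COLOR_RGB2HSV); H,S,V=[h[...,i].astype(int) for i in range(3)]
    rect(im,(H>22)&(H<32)&(S>200)&(V>120),24,n+" yellow")
    rect(im,(H>50)&(H<75)&(S>140)&(V>60),30,n+" green")
    rect(im,((H<5)|(H>175))&(S>200)&(V>90),30,n+" red")
    P=cloud(im)
    for nm,uv in(("test",(252,221)),("wait",(295,223))):
        c=px2w(t,*uv,80)[:2]
        with np.errstate(all="ignore"): m=(np.hypot(*(P[...,:2]-c).transpose(2,0,1))<45)&(P[...,2]>62)&(P[...,2]<95)&(V<110)
        Q=P[m]; hi=Q[Q[:,2]>np.percentile(Q[:,2],60)]
        print(n,nm,len(Q),np.percentile(Q[:,2],[5,50,90,98]).round(1),Q.mean(0).round(1),cv2.minAreaRect(Q[:,:2].astype(np.float32)))
a=cv2.resize(t["color"][195:250,225:320],(760,440),interpolation=3)
cv2.imwrite("pics/t1.png",a[:,:,::-1])
a=cv2.resize(s["color"][190:270,185:290],(788,600),interpolation=3)
cv2.imwrite("pics/s1.png",a[:,:,::-1])
E
```

```text
t yellow 182 ((466.0577392578125, 45.864166259765625), (80.72068786621094, 64.55020904541016), 88.2961196899414)
t green 1882 ((394.03497314453125, -308.5684509277344), (137.73233032226562, 137.83250427246094), 82.55731201171875)
t red 1908 ((393.8665771484375, 299.84722900390625), (137.03118896484375, 136.58712768554688), 3.98687481880188)
t test 83 [75.1 80.6 83.9 85.4] [473.3  44.7  80. ] ((474.193115234375, 44.753662109375), (15.676921844482422, 48.747127532958984), 86.57181549072266)
t wait 87 [73.  80.2 83.8 86.2] [469.8 -84.3  79.7] ((470.87158203125, -84.99268341064453), (16.00728416442871, 49.44697952270508), 81.29960632324219)
s yellow 227 ((474.16851806640625, 41.559349060058594), (82.495361328125, 81.42203521728516), 88.13465118408203)
s green 2447 ((381.84423828125, -320.13861083984375), (122.62255859375, 117.74657440185547), 80.92829895019531)
s red 1613 ((382.68914794921875, 284.8071594238281), (149.50559997558594, 160.63807678222656), 3.7318506240844727)
s test 112 [63.3 73.2 81.7 83.5] [469.9  37.6  73.4] ((472.3948059082031, 37.70693588256836), (12.48054027557373, 47.20319366455078), 77.71112823486328)
s wait 127 [63.3 72.7 81.3 82.4] [464.9 -91.2  73. ] ((467.1113586425781, -92.4397201538086), (14.107916831970215, 45.91045379638672), 70.1910629272461)
```

View pics/t1.png

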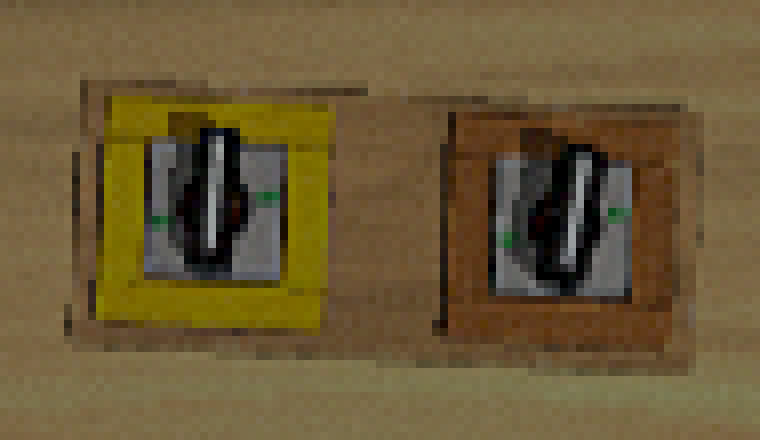

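View pics/s1.png

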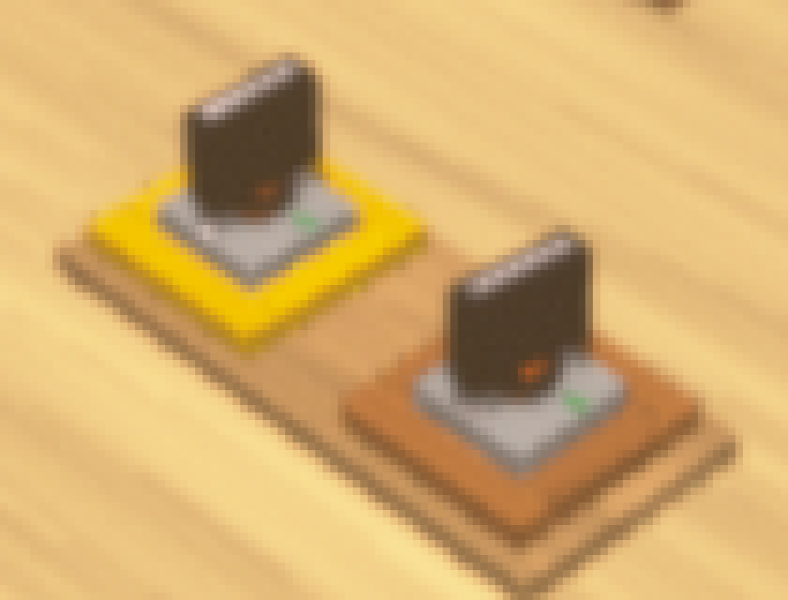

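The crops show the white line of the test knob nearly along world x: top crop (218,130)–(210,265), side crop (195,115)–(300,65). Green marks sit at about ±75° from it, and an orange collar is visible.

```bash
cat >> h.py <<'E'
from scipy.spatial.transform import Rotation as R
def delta(p,yaw):
    s=ctrl.read_state(); M=R.from_euler("xyz",s["tool_rot"]); G=R.from_euler("xyz",[np.pi,0,yaw])
    print("state",s["clock"],s["eef_pos"].round(1),s["tool_rot"].round(3),"f",s["force"].round(1),"tq",s["torque"].round(2),"w",round(s["width"],1),round(s["gripper_force"],1),"q",s["qpos"].round(2))
    print("shift units (tool)",(M.inv().apply(np.array(p)-s["eef_pos"])/300).round(4),"turn units",((M.inv()*G).as_rotvec()/(np.pi/2)).round(4))
E
python3 - <<'E'
from h import *
d=np.load("im0.npz"); t={k[2:]:d[k] for k in d if k[:2]=="t_"}; s={k[2:]:d[k] for k in d if k[:2]=="s_"}
def show(n,im,a,b,z):
    A,B=px2w(im,*a,z),px2w(im,*b,z); D=A-B; print(n,((A+B)/2).round(1),np.linalg.norm(D).round(1),np.degrees(np.arctan2(D[1],D[0])).round(1))
T=lambda x,y:(225+x/8-.5,195+y/8-.5); S=lambda x,y:(185+x/7.505-.5,190+y/7.5-.5)
show("top",t,T(218,130),T(210,265),82); show("side",s,S(300,65),S(195,115),82)
show("foot top diag t",t,T(147,140),T(281,280),32); show("foot diag2",t,T(287,144),T(144,277),32)
show("foot side",s,S(355,213),S(160,217),32)
for f in("greenmarks",):show(f,t,T(160,218),T(266,196),32)
show("frames",t,T(215,213),T(560,230),24)
delta([470,42,150],3.09)
E
```

```text
top [474.3  44.9  82. ] 48.7 -2.1
side [475.  45.  82.] 44.2 -6.8
foot top diag t [475.5  45.3  32. ] 72.4 44.9
foot diag2 [475.4  44.5  32. ] 72.8 -45.7
foot side [472.   39.7  32. ] 67.4 -44.4
greenmarks [476.6  45.6  32. ] 40.3 103.0
frames [473.5 -19.8  24. ] 129.4 88.4
state 0.1 [265.9 592.6 252.5] [-3.14  0.    2.72] f [ 0.1 -0.3 -0.1] tq [ 0.03  0.03 -0.  ] w 85.4 0.0 q [-1.21  0.63  0.04  1.52 -0.03  1.   -0.02]
shift units (tool) [-1.3721 -1.3953  0.344 ] turn units [-1.100e-03 -2.000e-04 -2.357e-01]
```

Emit:
step_arm:
  plan:
    - {"az": -0.0786, "gripper": 1}
    - {"az": -0.0786, "gripper": 1}
    - {"az": -0.0786, "gripper": 1}
    - {"dx": -0.0658, "dy": -0.149, "gripper": 1}
    - {"dx": -0.0658, "dy": -0.149, "gripper": 1}
    - {"dx": -0.0658, "dy": -0.149, "gripper": 1}
    - {"dx": -0.0658, "dy": -0.149, "gripper": 1}
    - {"dx": -0.0658, "dy": -0.149, "gripper": 1}
    - {"dx": -0.0658, "dy": -0.149, "dz": 0.04, "gripper": 1}
    - {"dx": -0.0658, "dy": -0.149, "dz": 0.04, "gripper": 1}
    - {"dx": -0.0658, "dy": -0.149, "dz": 0.05, "gripper": 1}
    - {"dx": -0.0658, "dy": -0.149, "dz": 0.06, "gripper": 1}
    - {"dx": -0.0658, "dy": -0.149, "dz": 0.06, "gripper": 1}
    - {"dx": -0.0658, "dy": -0.149, "dz": 0.06, "gripper": 1}
    - {"dx": -0.0658, "dy": -0.149, "dz": 0.05, "gripper": 1}
    - {"gripper": 1}

```text
invalid input
```

```bash
python3 - <<'E'
from h import *
delta([474.7,45,70.5],3.09)
t=ctrl.get_image("top"); s=ctrl.get_image("side")
a=cv2.resize(t["color"][180:260,205:325],(780,520)); b=s["color"]
cv2.imwrite("pics/s2.png",cv2.resize(s["color"][140:280,150:310],(680,595),interpolation=3)[:,:,::-1])
E
```

```text
state 0.1 [265.9 592.6 252.5] [-3.14  0.    2.72] f [ 0.1 -0.3 -0.1] tq [ 0.03  0.03 -0.  ] w 85.4 0.0 q [-1.21  0.63  0.04  1.52 -0.03  1.   -0.02]
shift units (tool) [-1.3823 -1.3793  0.609 ] turn units [-1.100e-03 -2.000e-04 -2.357e-01]
```

View pics/s2.png

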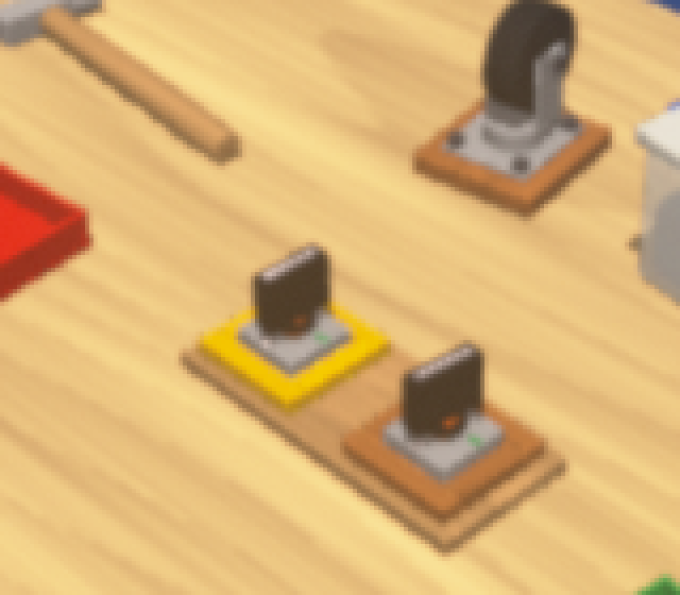

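The arm did not move (the picture shows the unchanged scene). The rows probably need every field, so I'll fill them all in.

Emit:
step_arm:
  plan:
    - {"dx": 0, "dy": 0, "dz": 0, "ax": 0, "ay": 0, "az": -0.0786, "gripper": 1}
    - {"dx": 0, "dy": 0, "dz": 0, "ax": 0, "ay": 0, "az": -0.0786, "gripper": 1}
    - {"dx": 0, "dy": 0, "dz": 0, "ax": 0, "ay": 0, "az": -0.0786, "gripper": 1}
    - {"dx": -0.0658, "dy": -0.149, "dz": 0, "ax": 0, "ay": 0, "az": 0, "gripper": 1}
    - {"dx": -0.0658, "dy": -0.149, "dz": 0, "ax": 0, "ay": 0, "az": 0, "gripper": 1}
    - {"dx": -0.0658, "dy": -0.149, "dz": 0, "ax": 0, "ay": 0, "az": 0, "gripper": 1}
    - {"dx": -0.0658, "dy": -0.149, "dz": 0, "ax": 0, "ay": 0, "az": 0, "gripper": 1}
    - {"dx": -0.0658, "dy": -0.149, "dz": 0, "ax": 0, "ay": 0, "az": 0, "gripper": 1}
    - {"dx": -0.0658, "dy": -0.149, "dz": 0.04, "ax": 0, "ay": 0, "az": 0, "gripper": 1}
    - {"dx": -0.0658, "dy": -0.149, "dz": 0.04, "ax": 0, "ay": 0, "az": 0, "gripper": 1}
    - {"dx": -0.0658, "dy": -0.149, "dz": 0.05, "ax": 0, "ay": 0, "az": 0, "gripper": 1}
    - {"dx": -0.0658, "dy": -0.149, "dz": 0.06, "ax": 0, "ay": 0, "az": 0, "gripper": 1}
    - {"dx": -0.0658, "dy": -0.149, "dz": 0.06, "ax": 0, "ay": 0, "az": 0, "gripper": 1}
    - {"dx": -0.0658, "dy": -0.149, "dz": 0.06, "ax": 0, "ay": 0, "az": 0, "gripper": 1}
    - {"dx": -0.0658, "dy": -0.149, "dz": 0.05, "ax": 0, "ay": 0, "az": 0, "gripper": 1}
    - {"dx": 0, "dy": 0, "dz": 0, "ax": 0, "ay": 0, "az": 0, "gripper": 1}

```text
clock: 2.2
eef_pos: [475.6, 40.5, 144.2]
tool_rot: [-3.139, -0.001, 3.082]
force: [-0.1, 0.8, 0.2]
width: 85.3
gripper_force: 0.0
```

```bash
python3 - <<'E'
from h import *
delta([474.7,45,70.5],3.09)
s=ctrl.get_image("side")
cv2.imwrite("pics/s3.png",cv2.resize(s["color"][140:280,150:310],(680,595),interpolation=3)[:,:,::-1])
E
```

```text
state 2.2 [475.6  40.5 144.2] [-3.139e+00 -1.000e-03  3.082e+00] f [-0.1  0.8  0.2] tq [ 0.05  0.03 -0.02] w 85.3 0.0 q [-0.1   0.56 -0.06  2.09  0.07  0.49  1.3 ]
shift units (tool) [0.0034 0.0155 0.2458] turn units [-0.0015 -0.0008 -0.005 ]
```

View pics/s3.png

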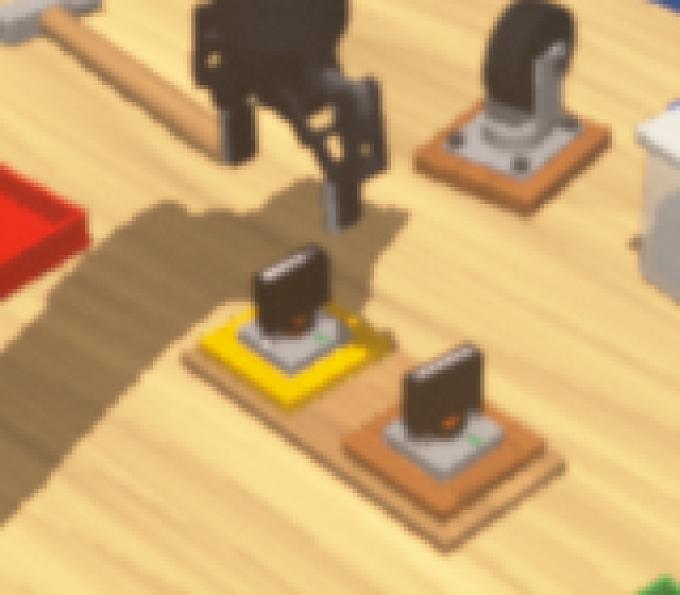

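The open fingers (tips near (237,150) and (343,220)) straddle the paddle at (292,290). Now I descend and close.

Emit:
step_arm:
  plan:
    - {"dx": 0.0034, "dy": 0.0155, "dz": 0.03, "ax": 0, "ay": 0, "az": 0, "gripper": 1}
    - {"dx": 0, "dy": 0, "dz": 0.07, "ax": 0, "ay": 0, "az": 0, "gripper": 1}
    - {"dx": 0, "dy": 0, "dz": 0.07, "ax": 0, "ay": 0, "az": 0, "gripper": 1}
    - {"dx": 0, "dy": 0, "dz": 0.05, "ax": 0, "ay": 0, "az": 0, "gripper": 1}
    - {"dx": 0, "dy": 0, "dz": 0.0258, "ax": 0, "ay": 0, "az": 0, "gripper": 1}
    - {"dx": 0, "dy": 0, "dz": 0, "ax": 0, "ay": 0, "az": 0, "gripper": 0.4}
    - {"dx": 0, "dy": 0, "dz": 0, "ax": 0, "ay": 0, "az": 0, "gripper": 0.3}
    - {"dx": 0, "dy": 0, "dz": 0, "ax": 0, "ay": 0, "az": 0, "gripper": 0}
    - {"dx": 0, "dy": 0, "dz": 0, "ax": 0, "ay": 0, "az": 0, "gripper": 0}
    - {"dx": 0, "dy": 0, "dz": 0, "ax": 0, "ay": 0, "az": 0, "gripper": 0}
    - {"dx": 0, "dy": 0, "dz": 0, "ax": 0, "ay": 0, "az": 0, "gripper": 0}

```text
clock: 3.62
eef_pos: [474.3, 47.9, 71.7]
tool_rot: [-3.14, -0.0, 3.088]
force: [-0.1, -5.1, -1.4]
width: 15.0
gripper_force: 58.4
```

```bash
python3 - <<'E'
from h import *
delta([474.7,45,70.5],3.09)
E
```

```text
state 3.625 [474.3  47.9  71.7] [-3.14  -0.     3.088] f [-0.1 -5.1 -1.4] tq [-1.31 -0.11 -0.05] w 15.0 58.4 q [-0.14  0.7  -0.04  2.13  0.09  0.31  1.27]
shift units (tool) [-0.002  -0.0095  0.0039] turn units [-0.0013 -0.0001 -0.0014]
```

Emit:
step_arm:
  plan:
    - {"dx": 0, "dy": -0.008, "dz": 0, "ax": 0, "ay": 0, "az": 0, "gripper": 0}
    - {"dx": 0, "dy": 0, "dz": 0, "ax": 0, "ay": 0, "az": 0, "gripper": 0}

```text
clock: 3.88
eef_pos: [474.2, 47.4, 71.5]
tool_rot: [3.141, -0.0, 3.09]
force: [-0.1, -1.8, -1.9]
width: 15.4
gripper_force: 58.3
```

Emit:
step_arm:
  plan:
    - {"dx": 0, "dy": 0, "dz": 0.001, "ax": 0, "ay": 0, "az": 0.06, "gripper": 0}
    - {"dx": 0, "dy": 0, "dz": 0.002, "ax": 0, "ay": 0, "az": 0.08, "gripper": 0}
    - {"dx": 0, "dy": 0, "dz": 0.002, "ax": 0, "ay": 0, "az": 0.08, "gripper": 0}
    - {"dx": 0, "dy": 0, "dz": 0, "ax": 0, "ay": 0, "az": 0, "gripper": 0}

```text
clock: 4.38
eef_pos: [474.1, 47.7, 70.1]
tool_rot: [-3.141, -0.0, 2.746]
force: [0.6, -2.0, -0.1]
width: 15.1
gripper_force: 58.8
```

```bash
python3 - <<'E'
from h import *
delta([474.7,45,70.5],3.09)
E
```

```text
state 4.375 [474.1  47.7  70.1] [-3.141 -0.     2.746] f [ 0.6 -2.  -0.1] tq [-0.31  0.05 -0.04] w 15.1 58.8 q [-0.18  0.7   0.03  2.14 -0.06  0.3   1.08]
shift units (tool) [-0.0055 -0.0074 -0.0013] turn units [-1.000e-04 -1.000e-04 -2.189e-01]
```

Emit:
step_arm:
  plan:
    - {"dx": 0, "dy": 0, "dz": 0.0015, "ax": 0, "ay": 0, "az": 0.07, "gripper": 0}
    - {"dx": 0, "dy": 0, "dz": 0.0015, "ax": 0, "ay": 0, "az": 0.07, "gripper": 0}
    - {"dx": 0, "dy": 0, "dz": 0, "ax": 0, "ay": 0, "az": 0, "gripper": 0}

```text
clock: 4.75
eef_pos: [474.4, 47.9, 69.2]
tool_rot: [3.141, 0.0, 2.528]
force: [1.1, 0.4, 0.6]
width: 15.5
gripper_force: 58.8
```

```bash
python3 - <<'E'
from h import *
delta([474.7,45,70.5],3.09)
E
```

```text
state 4.75 [474.4  47.9  69.2] [3.141 0.    2.528] f [1.1 0.4 0.6] tq [-0.08 -0.05 -0.03] w 15.5 58.8 q [-0.21  0.71  0.07  2.14 -0.16  0.3   0.95]
shift units (tool) [-0.0064 -0.0073 -0.0042] turn units [ 3.000e-04  2.000e-04 -3.579e-01]
```

Emit:
step_arm:
  plan:
    - {"dx": 0, "dy": 0, "dz": 0.001, "ax": 0, "ay": 0, "az": 0.05, "gripper": 0}
    - {"dx": 0, "dy": 0, "dz": 0.001, "ax": 0, "ay": 0, "az": 0.05, "gripper": 0}

```text
clock: 5.0
eef_pos: [475.1, 47.6, 68.8]
tool_rot: [3.14, 0.001, 2.369]
force: [0.7, -2.8, 0.4]
width: 14.8
gripper_force: 58.7
```

```bash
python3 - <<'E'
from h import *
delta([474.7,45,70.5],3.09)
E
```

```text
state 5.0 [475.1  47.6  68.8] [3.140e+00 1.000e-03 2.369e+00] f [ 0.7 -2.8  0.4] tq [-0.28 -0.34  0.17] w 14.8 58.7 q [-0.23  0.71  0.1   2.14 -0.22  0.3   0.86]
shift units (tool) [-0.0052 -0.0072 -0.0058] turn units [ 0.0007  0.0011 -0.4588]
```

Emit:
step_arm:
  plan:
    - {"dx": 0, "dy": 0, "dz": 0.001, "ax": 0, "ay": 0, "az": 0.05, "gripper": 0}
    - {"dx": 0, "dy": 0, "dz": 0.001, "ax": 0, "ay": 0, "az": 0.05, "gripper": 0}

```text
clock: 5.25
eef_pos: [475.7, 47.5, 68.2]
tool_rot: [3.139, 0.002, 2.212]
force: [1.7, -2.0, 0.4]
width: 15.2
gripper_force: 58.7
```

```bash
python3 - <<'E'
from h import *
delta([474.7,45,70.5],3.09)
E
```

```text
state 5.25 [475.7  47.5  68.2] [3.139e+00 2.000e-03 2.212e+00] f [ 1.7 -2.   0.4] tq [-0.31 -0.48  0.23] w 15.2 58.7 q [-0.25  0.71  0.13  2.14 -0.29  0.3   0.77]
shift units (tool) [-0.0047 -0.0076 -0.0076] turn units [ 0.001   0.0018 -0.5588]
```

Emit:
step_arm:
  plan:
    - {"dx": 0, "dy": 0, "dz": 0.001, "ax": 0, "ay": 0, "az": 0.05, "gripper": 0}
    - {"dx": 0, "dy": 0, "dz": 0.001, "ax": 0, "ay": 0, "az": 0.05, "gripper": 0}
    - {"dx": 0, "dy": 0, "dz": 0.001, "ax": 0, "ay": 0, "az": 0.05, "gripper": 0}

```text
clock: 5.62
eef_pos: [476.2, 47.6, 67.4]
tool_rot: [3.138, 0.002, 1.977]
force: [2.8, -2.5, -0.7]
width: 15.0
gripper_force: 58.6
```

```bash
python3 - <<'E'
from h import *
delta([474.7,45,70.5],3.09)
E
```

```text
state 5.625 [476.2  47.6  67.4] [3.138e+00 2.000e-03 1.977e+00] f [ 2.8 -2.5 -0.7] tq [-0.31 -0.67  0.2 ] w 15.0 58.6 q [-0.28  0.72  0.18  2.14 -0.39  0.31  0.64]
shift units (tool) [-0.0061 -0.0081 -0.0105] turn units [ 0.0016  0.0023 -0.7086]
```

Emit:
step_arm:
  plan:
    - {"dx": 0, "dy": 0, "dz": 0.0006, "ax": 0, "ay": 0, "az": 0.04, "gripper": 0}
    - {"dx": 0, "dy": 0, "dz": 0.0006, "ax": 0, "ay": 0, "az": 0.04, "gripper": 0}

```text
clock: 5.88
eef_pos: [476.4, 47.7, 67.0]
tool_rot: [3.137, 0.001, 1.848]
force: [5.2, -0.6, -2.0]
width: 15.0
gripper_force: 58.6
```

```bash
python3 - <<'E'
from h import *
delta([474.7,45,70.5],3.09)
E
```

```text
state 5.875 [476.4  47.7  67. ] [3.137e+00 1.000e-03 1.848e+00] f [ 5.2 -0.6 -2. ] tq [-0.16 -1.34  0.24] w 15.0 58.6 q [-0.3   0.72  0.21  2.14 -0.45  0.32  0.56]
shift units (tool) [-0.007  -0.0077 -0.0117] turn units [ 0.0018  0.0023 -0.7908]
```

Emit:
step_arm:
  plan:
    - {"dx": 0, "dy": 0, "dz": 0.0003, "ax": 0, "ay": 0, "az": 0.03, "gripper": 0}

```text
clock: 6.0
eef_pos: [476.5, 47.7, 66.9]
tool_rot: [3.137, 0.001, 1.801]
force: [5.8, -0.6, -2.1]
width: 15.2
gripper_force: 58.5
```

```bash
python3 - <<'E'
from h import *
delta([474.7,45,70.5],3.09)
E
```

```text
state 6.0 [476.5  47.7  66.9] [3.137e+00 1.000e-03 1.801e+00] f [ 5.8 -0.6 -2.1] tq [-0.13 -1.44  0.2 ] w 15.2 58.5 q [-0.3   0.72  0.22  2.14 -0.47  0.32  0.54]
shift units (tool) [-0.0074 -0.0078 -0.012 ] turn units [ 0.0019  0.0024 -0.8207]
```

Emit:
step_arm:
  plan:
    - {"dx": 0, "dy": 0, "dz": 0.0003, "ax": 0, "ay": 0, "az": 0.03, "gripper": 0}
    - {"dx": 0, "dy": 0, "dz": 0, "ax": 0, "ay": 0, "az": 0.03, "gripper": 0}

```text
clock: 6.25
eef_pos: [476.5, 47.6, 66.7]
tool_rot: [3.137, 0.001, 1.708]
force: [7.3, -1.3, -2.4]
width: 15.5
gripper_force: 59.0
```

```bash
python3 - <<'E'
from h import *
delta([474.7,45,70.5],3.09)
E
```

```text
state 6.25 [476.5  47.6  66.7] [3.137e+00 1.000e-03 1.708e+00] f [ 7.3 -1.3 -2.4] tq [-0.36 -1.53  0.69] w 15.5 59.0 q [-0.32  0.73  0.24  2.14 -0.51  0.32  0.48]
shift units (tool) [-0.0079 -0.0072 -0.0125] turn units [ 0.0019  0.0025 -0.88  ]
```

Emit:
step_arm:
  plan:
    - {"dx": 0, "dy": 0, "dz": 0, "ax": 0, "ay": 0, "az": 0.025, "gripper": 0}
    - {"dx": 0, "dy": 0, "dz": 0, "ax": 0, "ay": 0, "az": 0, "gripper": 0}

```text
clock: 6.5
eef_pos: [476.6, 47.6, 66.8]
tool_rot: [3.137, 0.001, 1.673]
force: [6.2, -1.1, -1.8]
width: 15.1
gripper_force: 62.5
```

```bash
python3 - <<'E'
from h import *
delta([474.7,45,70.5],3.09)
s=ctrl.get_image("side")
cv2.imwrite("pics/s4.png",cv2.resize(s["color"][180:265,180:285],(735,595),interpolation=3)[:,:,::-1])
E
```

```text
state 6.5 [476.6  47.6  66.8] [3.137e+00 1.000e-03 1.673e+00] f [ 6.2 -1.1 -1.8] tq [-0.45 -1.44  1.21] w 15.1 62.5 q [-0.32  0.73  0.24  2.14 -0.52  0.33  0.46]
shift units (tool) [-0.008  -0.0071 -0.0124] turn units [ 0.0017  0.0028 -0.9021]
```

View pics/s4.png

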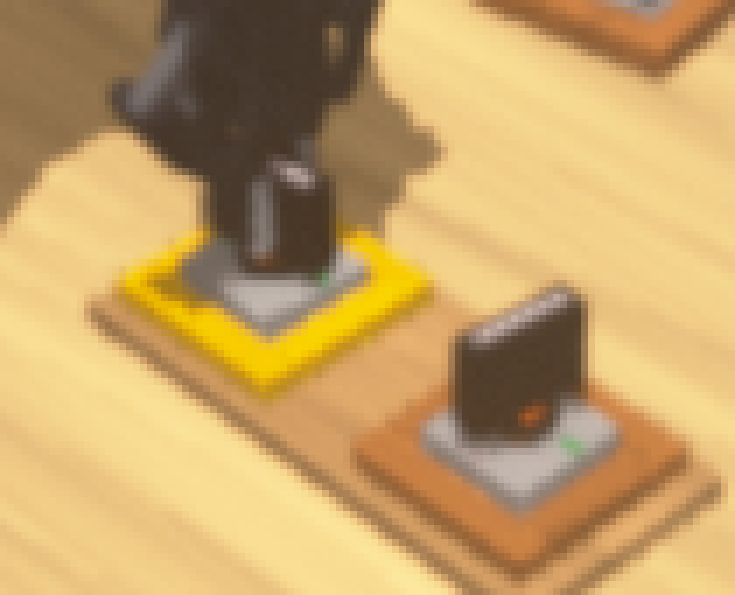

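The paddle now points at the green mark (325,275), and a hard stop shows in the torque (1.2 N m after about 1.35 rad). The knob looks home, though a faint orange spot at (265,260) needs another look. I'll relax the twist, lift straight up and check.

Emit:
step_arm:
  plan:
    - {"dx": 0, "dy": 0, "dz": 0, "ax": 0, "ay": 0, "az": -0.04, "gripper": 0}
    - {"dx": 0, "dy": 0, "dz": 0, "ax": 0, "ay": 0, "az": 0, "gripper": 0}

```text
clock: 6.8
eef_pos: [476.5, 47.7, 66.8]
tool_rot: [3.137, 0.001, 1.732]
force: [5.3, -1.1, -2.1]
width: 15.2
gripper_force: 58.5
```

```bash
python3 - <<'E'
from h import *
delta([474.7,45,70.5],3.09)
E
```

```text
state 6.8 [476.5  47.7  66.8] [3.137e+00 1.000e-03 1.732e+00] f [ 5.3 -1.1 -2.1] tq [-0.11 -1.38  0.25] w 15.2 58.5 q [-0.31  0.73  0.23  2.14 -0.5   0.32  0.5 ]
shift units (tool) [-0.0078 -0.0071 -0.0123] turn units [ 0.002   0.0023 -0.8645]
```

Emit:
step_arm:
  plan:
    - {"dx": 0, "dy": 0, "dz": -0.02, "ax": 0, "ay": 0, "az": 0, "gripper": 0}
    - {"dx": 0, "dy": 0, "dz": -0.03, "ax": 0, "ay": 0, "az": 0, "gripper": 0}
    - {"dx": 0, "dy": 0, "dz": -0.05, "ax": 0, "ay": 0, "az": 0, "gripper": 0}
    - {"dx": 0, "dy": 0, "dz": -0.09, "ax": 0, "ay": 0, "az": 0, "gripper": 0}
    - {"dx": 0, "dy": 0, "dz": -0.09, "ax": 0, "ay": 0, "az": 0, "gripper": 0}
    - {"dx": 0, "dy": 0, "dz": -0.09, "ax": 0, "ay": 0, "az": 0, "gripper": 0}
    - {"dx": 0, "dy": 0, "dz": 0, "ax": 0, "ay": 0, "az": 0, "gripper": 0}

```text
clock: 7.68
eef_pos: [474.0, 47.9, 179.0]
tool_rot: [3.14, -0.001, 1.732]
force: [0.5, -0.4, -3.6]
width: 15.3
gripper_force: 59.5
```

```bash
python3 - <<'E'
from h import *
delta([394,-308.6,180],1.65)
s=ctrl.get_image("side"); t=ctrl.get_image("top")
cv2.imwrite("pics/s5.png",cv2.resize(s["color"][130:240,165:285],(640,586),interpolation=3)[:,:,::-1])
E
```

```text
state 7.675 [474.   47.9 179. ] [ 3.140e+00 -1.000e-03  1.732e+00] f [ 0.5 -0.4 -3.6] tq [ 0.05  0.02 -0.02] w 15.3 59.5 q [-0.45  0.53  0.42  2.08 -0.37  0.6   0.39]
shift units (tool) [-1.1302 -0.4533 -0.0051] turn units [ 0.001  -0.0006  0.0519]
```

View pics/s5.png

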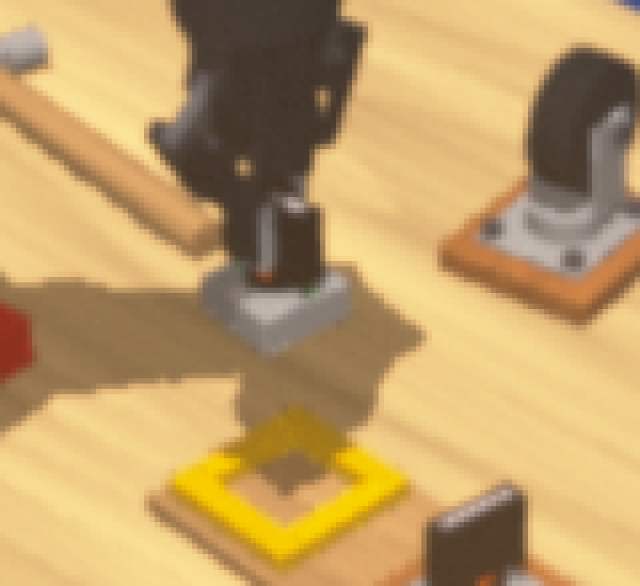

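```bash
python3 - <<'E'
from h import *
s=ctrl.get_image("side")
S=lambda x,y:(165+x/5.333-.5,130+y/5.327-.5)
L,F,Rr=[px2w(s,*S(*p),145.5) for p in((205,287),(268,325),(350,287))]
for a,b in((F,Rr),(F,L)): d=b-a; print(np.linalg.norm(d).round(1),np.degrees(np.arctan2(d[1],d[0])).round(1))
cv2.imwrite("pics/s6.png",cv2.resize(s["color"][160:202,195:240],(640,597),interpolation=cv2.INTER_NEAREST)[:,:,::-1])
E
```

```text
46.8 -6.6
42.9 89.6
```

View pics/s6.png

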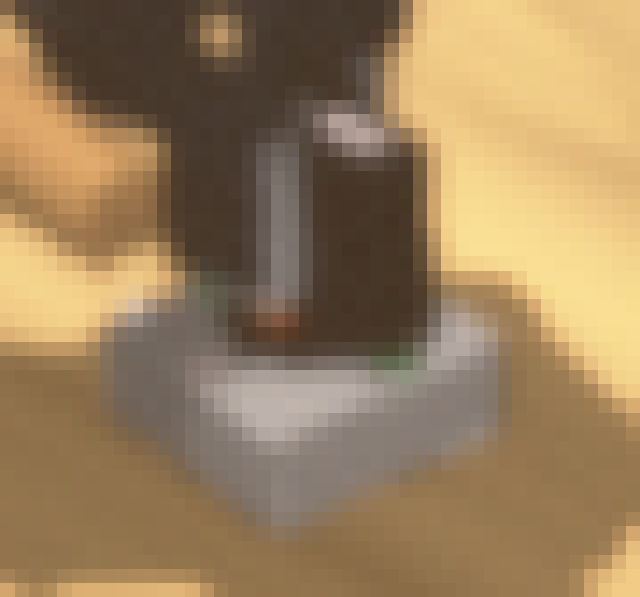

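Foot yaw is about -3° and paddle yaw about -81°, so the knob turned about 1.3 rad. Both green marks (205,290), (395,362) sit at the paddle ends and the skirt rests on the foot, while the orange dot at (275,322) is above the skirt. It is home, so it goes to the green tray.

Emit:
step_arm:
  plan:
    - {"dx": -0.06, "dy": -0.024, "dz": 0, "ax": 0, "ay": 0, "az": 0, "gripper": 0}
    - {"dx": -0.11, "dy": -0.044, "dz": 0, "ax": 0, "ay": 0, "az": 0, "gripper": 0}
    - {"dx": -0.13, "dy": -0.052, "dz": 0, "ax": 0, "ay": 0, "az": 0, "gripper": 0}
    - {"dx": -0.13, "dy": -0.052, "dz": 0, "ax": 0, "ay": 0, "az": 0, "gripper": 0}
    - {"dx": -0.13, "dy": -0.052, "dz": 0, "ax": 0, "ay": 0, "az": 0, "gripper": 0}
    - {"dx": -0.13, "dy": -0.052, "dz": 0, "ax": 0, "ay": 0, "az": 0, "gripper": 0}
    - {"dx": -0.13, "dy": -0.052, "dz": 0, "ax": 0, "ay": 0, "az": 0, "gripper": 0}
    - {"dx": -0.13, "dy": -0.052, "dz": 0, "ax": 0, "ay": 0, "az": 0, "gripper": 0}
    - {"dx": -0.11, "dy": -0.044, "dz": 0, "ax": 0, "ay": 0, "az": 0, "gripper": 0}
    - {"dx": -0.07, "dy": -0.029, "dz": 0, "ax": 0, "ay": 0, "az": 0, "gripper": 0}
    - {"dx": 0, "dy": 0, "dz": 0, "ax": 0, "ay": 0, "az": 0, "gripper": 0}
    - {"dx": 0, "dy": 0, "dz": 0, "ax": 0, "ay": 0, "az": 0, "gripper": 0}

```text
clock: 9.32
eef_pos: [393.8, -307.3, 176.5]
tool_rot: [-3.14, -0.003, 1.732]
force: [0.4, 0.5, -2.2]
width: 15.5
gripper_force: 59.5
```

```bash
python3 - <<'E'
from h import *
delta([394,-308.6,62],1.73)
E
```

```text
state 9.325 [ 393.8 -307.3  176.5] [-3.140e+00 -3.000e-03  1.732e+00] f [ 0.4  0.5 -2.2] tq [ 0.05  0.03 -0.06] w 15.5 59.5 q [ 0.37  0.55  0.35  2.01 -0.32  0.63  1.09]
shift units (tool) [-0.0056  0.0004  0.3817] turn units [-0.001  -0.0018  0.0012]
```

Emit:
step_arm:
  plan:
    - {"dx": 0, "dy": 0, "dz": 0.08, "ax": 0, "ay": 0, "az": 0, "gripper": 0}
    - {"dx": 0, "dy": 0, "dz": 0.1, "ax": 0, "ay": 0, "az": 0, "gripper": 0}
    - {"dx": 0, "dy": 0, "dz": 0.1, "ax": 0, "ay": 0, "az": 0, "gripper": 0}
    - {"dx": 0, "dy": 0, "dz": 0.06, "ax": 0, "ay": 0, "az": 0, "gripper": 0}
    - {"dx": 0, "dy": 0, "dz": 0.03, "ax": 0, "ay": 0, "az": 0, "gripper": 0}
    - {"dx": 0, "dy": 0, "dz": 0.008, "ax": 0, "ay": 0, "az": 0, "gripper": 0}
    - {"dx": 0, "dy": 0, "dz": 0, "ax": 0, "ay": 0, "az": 0, "gripper": 0}

```text
clock: 10.2
eef_pos: [394.7, -308.8, 64.5]
tool_rot: [3.141, 0.0, 1.732]
force: [0.3, 1.1, -3.1]
width: 14.8
gripper_force: 59.3
```

Emit:
step_arm:
  plan:
    - {"dx": 0, "dy": 0, "dz": 0.005, "ax": 0, "ay": 0, "az": 0, "gripper": 0}
    - {"dx": 0, "dy": 0, "dz": 0, "ax": 0, "ay": 0, "az": 0, "gripper": 0}

```text
clock: 10.45
eef_pos: [394.4, -309.0, 63.0]
tool_rot: [3.141, 0.0, 1.731]
force: [0.2, -0.6, -3.2]
width: 15.2
gripper_force: 59.3
```

Emit:
step_arm:
  plan:
    - {"dx": 0, "dy": 0, "dz": 0.007, "ax": 0, "ay": 0, "az": 0, "gripper": 0}
    - {"dx": 0, "dy": 0, "dz": 0.004, "ax": 0, "ay": 0, "az": 0, "gripper": 0}
    - {"dx": 0, "dy": 0, "dz": 0, "ax": 0, "ay": 0, "az": 0, "gripper": 0}

```text
clock: 10.82
eef_pos: [394.2, -308.8, 59.2]
tool_rot: [-3.141, -0.0, 1.731]
force: [-1.5, -0.8, -2.5]
width: 15.4
gripper_force: 59.3
```

Emit:
step_arm:
  plan:
    - {"dx": 0, "dy": 0, "dz": 0.003, "ax": 0, "ay": 0, "az": 0, "gripper": 0}
    - {"dx": 0, "dy": 0, "dz": 0, "ax": 0, "ay": 0, "az": 0, "gripper": 0}

```text
clock: 11.08
eef_pos: [394.2, -309.0, 58.5]
tool_rot: [3.142, 0.0, 1.731]
force: [0.1, -0.5, -1.1]
width: 14.7
gripper_force: 60.0
```

Emit:
step_arm:
  plan:
    - {"dx": 0, "dy": 0, "dz": 0.002, "ax": 0, "ay": 0, "az": 0, "gripper": 0}
    - {"dx": 0, "dy": 0, "dz": 0, "ax": 0, "ay": 0, "az": 0, "gripper": 0}
    - {"dx": 0, "dy": 0, "dz": 0, "ax": 0, "ay": 0, "az": 0, "gripper": 0.3}
    - {"dx": 0, "dy": 0, "dz": 0, "ax": 0, "ay": 0, "az": 0, "gripper": 0.5}
    - {"dx": 0, "dy": 0, "dz": 0, "ax": 0, "ay": 0, "az": 0, "gripper": 0.7}
    - {"dx": 0, "dy": 0, "dz": 0, "ax": 0, "ay": 0, "az": 0, "gripper": 0.7}
    - {"dx": 0, "dy": 0, "dz": 0, "ax": 0, "ay": 0, "az": 0, "gripper": 0.7}

```text
clock: 11.95
eef_pos: [394.3, -308.8, 57.8]
tool_rot: [-3.142, -0.0, 1.731]
force: [0.9, 0.3, 0.3]
width: 59.8
gripper_force: 0.0
```

Emit:
step_arm:
  plan:
    - {"dx": 0, "dy": 0, "dz": -0.05, "ax": 0, "ay": 0, "az": 0, "gripper": 0.7}
    - {"dx": 0, "dy": 0, "dz": -0.1, "ax": 0, "ay": 0, "az": 0, "gripper": 0.7}
    - {"dx": 0, "dy": 0, "dz": -0.12, "ax": 0, "ay": 0, "az": 0, "gripper": 0.7}
    - {"dx": 0, "dy": 0, "dz": -0.15, "ax": 0, "ay": 0, "az": 0, "gripper": 0.7}
    - {"dx": 0, "dy": 0, "dz": -0.15, "ax": 0, "ay": 0, "az": 0, "gripper": 0.7}
    - {"dx": 0, "dy": 0, "dz": 0, "ax": 0, "ay": 0, "az": 0, "gripper": 0.7}
    - {"dx": 0, "dy": 0, "dz": 0, "ax": 0, "ay": 0, "az": 0, "gripper": 0.7}

```text
clock: 12.82
eef_pos: [394.1, -308.4, 229.1]
tool_rot: [3.141, -0.0, 1.732]
force: [0.1, 0.5, -0.1]
width: 59.7
gripper_force: 0.0
```

```bash
python3 - <<'E'
from h import *
s=ctrl.get_image("side"); t=ctrl.get_image("top")
a=cv2.resize(s["color"][190:360,180:370],(671,600),interpolation=3)
cv2.imwrite("pics/s7.png",a[:,:,::-1])
E
```

```text
(no output)
```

View pics/s7.png

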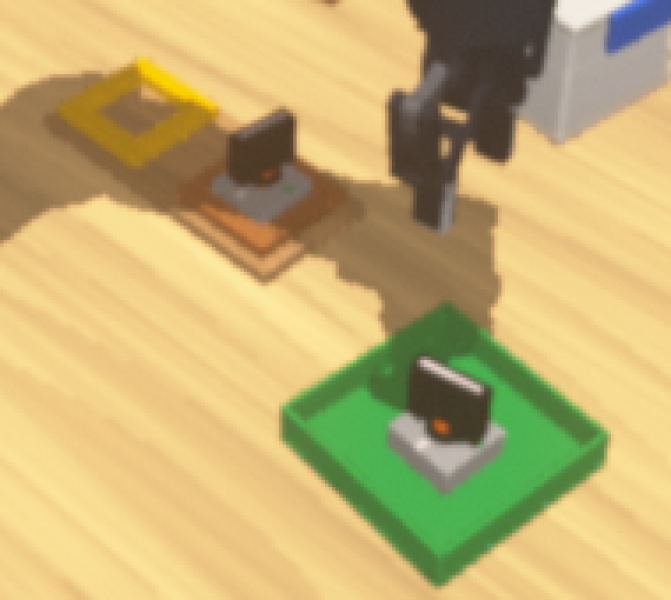

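Picture: the gauge stands upright in the green tray (447,440), and the waiting piece is untouched. I've used all 10 pictures, so I'll check home state numerically by knob height and angle.

```bash
python3 - <<'E'
from h import *
s=ctrl.get_image("side")
h=cv2.cvtColor(s["color"],cv2.COLOR_RGB2HSV).astype(int); S,V=h[...,1],h[...,2]
a=lambda x,y:(180+x/3.5316-.5,190+y/3.529-.5)
def win(x0,y0,x1,y1):
    m=np.zeros(V.shape,bool);u0,v0=map(int,a(x0,y0));u1,v1=map(int,a(x1,y1));m[v0:v1+1,u0:u1+1]=1;return m
P=cloud(s)
for n,w,z in(("tray line",win(405,345,500,405),69),("wait line",win(225,100,300,160),82)):
    m=w&(V>110)&(S<70) if n[0]=="t" else w&(V<110)
    v,u=np.nonzero(m); 
    if n[0]=="t":
        W=np.array([px2w(s,x,y,z) for x,y in zip(u,v)]); d=np.linalg.svd(W[:,:2]-W[:,:2].mean(0))[2][0]
        print(n,len(u),W.mean(0).round(1),"len",np.ptp((W-W.mean(0))[:,:2]@d).round(1),"yaw",np.degrees(np.arctan2(d[1],d[0])).round(1),"depth z",np.median(P[m][:,2]).round(1))
Lc,F,Rc=[px2w(s,*a(*p),24) for p in((388,433),(447,467),(506,433))]
for A,B in((F,Rc),(F,Lc)): d=B-A; print("foot edge",np.linalg.norm(d).round(1),np.degrees(np.arctan2(d[1],d[0])).round(1))
m=win(380,410,510,490)&(h[...,1]<40)&(V>120); Q=P[m]; print("grey top z",np.percentile(Q[:,2],[50,75,90]).round(1),len(Q))
o=(h[...,0]<16)&(S>170)&(V>120)
for n,w in(("tray",win(405,400,500,450)),("wait",win(225,150,300,195))):
    v,u=np.nonzero(w&o);print("orange",n,len(u), [tuple(s["color"][y,x]) for y,x in zip(v,u)][:6])
t=ctrl.get_image("top");Pt=cloud(t);Vt=t["color"].max(2)
for n,c in(("tray",(394,-308.6)),("wait",(471,-85))):
    with np.errstate(all="ignore"): m=(np.hypot(Pt[...,0]-c[0],Pt[...,1]-c[1])<30)&(Pt[...,2]>50)&(Pt[...,2]<100)
    print(n,m.sum(),np.median(Pt[m][:,2]).round(1) if m.any() else None)
delta([394,-308,230],1.73)
E
```

```text
tray line 71 [ 394.1 -311.8   69. ] len 42.6 yaw -82.0 depth z 69.8
foot edge 45.2 -12.3
foot edge 41.6 96.2
grey top z [nan nan nan] 321
orange tray 14 [(np.uint8(149), np.uint8(83), np.uint8(34)), (np.uint8(146), np.uint8(82), np.uint8(35)), (np.uint8(124), np.uint8(74), np.uint8(37)), (np.uint8(165), np.uint8(89), np.uint8(34)), (np.uint8(188), np.uint8(97), np.uint8(32)), (np.uint8(184), np.uint8(96), np.uint8(33))]
orange wait 1 [(np.uint8(125), np.uint8(73), np.uint8(39))]
tray 101 68.4
wait 112 80.4
state 13.025 [ 393.6 -308.5  227.8] [-3.140e+00 -2.000e-03  1.731e+00] f [ 0.5 -0.2  0.2] tq [-0.    0.03 -0.02] w 59.5 0.0 q [ 0.32  0.48  0.41  1.96 -0.27  0.75  1.06]
shift units (tool) [ 0.0013  0.0015 -0.0072] turn units [-0.0011 -0.001   0.0008]
```

```bash
python3 -c "
from cell import ctrl
print(ctrl.finish_job())"
```

```text
the job is handed in; nothing more can be done
None
```

The knob went fully home at about 1.3 rad, and knob and gauge now stand upright together in the green tray; an orange spot still shows at the knob, but the hard stop, turn angle and height all say home. The job is handed in at about 13 s, and the piece in the waiting nest and the other things on the bench were not touched.

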